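Pack cigar tubes from the curing rack into their cradles

ROBOT

A 6-joint arm with a two-finger parallel gripper is mounted at the origin on the work surface. World frame = base frame: x ahead of the robot, y to its left, z up, the work surface at z = 0. Lengths are in m, angles in rad, forces in N, time in s.
With the tool pointing down it reaches from about 0.25 to 0.725 m from the base axis. Payload 4 kg.
Tool frame: the origin (TCP) lies between the finger pads; the fingertips stand 17 mm ahead of it and the grasp point (between the pads) lies 2 mm behind it; z points along the fingers, y is the direction in which the jaws open and shut (so a half turn about z gives the same grasp; the last joint's range is limited). The gripper opens to 85 mm and grips with 20 to 120 N. Pads are 22 mm wide; open, the fingers measure 114 mm over their backs; the gripper's body (76 mm by 85 mm) begins 54 mm behind the grasp point. The pads swing forward as they close: fully open they stand 13 mm farther back than shut.
Start: joints at [-1.29, 0.241, 0.005, 1.335, 0, 1.571], TCP at [0.139, -0.48, 0.248] pointing down, gripper open.
Joint ranges: [-2.72, 2.72], [-1.05, 1.87], [-1.09, 1.28], [-1.99, 2.15], [-1.42, 1.44], [-3.14, 3.14]. Speed limits (rad/s): [2.79, 2.79, 3.14, 3.14, 3.14, 3.14].

INTERFACE

Orientations are given as a unit quaternion [x, y, z, w].
In Python, from workcell import readout, viewer, order gives the robot as it stands. The module is installed in compiled form; this text tells all that it offers.
- The arm moves only by the shell command python3 -m crank 'ROWS'. ROWS is text: rows parted by semicolons, each of 7 numbers parted by spaces: the shift along the tool's x, y, z in m, then the turn, a rotation vector about the tool's x, y, z in rad, then the gripper's target within -1 to 1 (shut at 1, half-way at 0, fully open at -1). A call has 1 to 20 rows; each row shifts and turns the pose as measured when the row begins, along the tool's axes as they then stand; what a row does not reach is not made up. A row lasts 1/12 s, in which the tool goes at most 41.7 mm and 7.16 degrees, less where a joint would pass 70% of its speed; a pose out of reach is approached as far as the arm can. A call with a gripper value outside its range is refused whole. The fingers move at their own pace and stop on an object; the grip force is fixed at half the most. Time passes only in rows, so rows that do not move let the fingers close. It gives the time, the measured TCP pose, the force and the opening at its end, in the units of the state.
- readout.get_obs(): the state, without advancing time (a new reading comes with each control period).
- viewer.camera(name): name is "scene" or "top" or "wrist"; returns the picture (480x640x3 uint8, red, green, blue); there is no depth.
- viewer.calibration(name): a dict with "fx", "fy", "cx", "cy" (pixels), "eye" and "rotation" of the camera in the world. Camera axes: x right, y down, z forward; pixel columns grow to the right and rows downward; lengths in m; the calibration is good to about 2 mm. A picture is of the moment at which its call begins: read the wrist's pose just before it. calibration takes no time and is no camera call; for the wrist camera it gives the pose at the moment of the call.
- order.job_done(): hands the job in, once; it reports no verdict.
The state is a dict: "clock": time; "joint_pos": joint angles; "joint_vel": joint speeds; "tau": joint torques, N m; "eef_pos": TCP position; "tool_rot": TCP orientation; "ft_force": force on the tool from outside, world axes, zero at the start; "ft_torque": the same for the moment, N m; "grip_width": finger opening in m.
Only numpy, scipy, OpenCV 4.12 (cv2) and the standard library are available. Lean on these libraries where they do the work, as an engineer would, in place of code of your own. Each camera call takes 0.05 s, during which the arm holds its last target. There are 200 camera calls.

TASK

Move the four aluminium cigar tubes from the wooden curing rack to the grey packing tray, one at a time, longest first and then in order down to the shortest, each into the cradle made for its length. Set each one down gently, not dropped from a height, so that it lies fully down in the cradle between the end stops, and let it go before you fetch the next. Do not shift or tip the blue glue pot that stands between.

Things in the scene. Friction and masses are not known exactly. Their poses are not given: they have to be found in the camera images.
- tube_xlong_mid (a point): The longest of four loose aluminium cigar tubes: a lying cylinder 178 mm long, 22 mm in diameter, about 47 g; which end is which does not matter. The point is its centre, half-way up; x runs along the tube. All four lie side by side on the wooden curing rack, parallel, 60 mm apart, in any order; axes 42 mm above the table.
- tube_long_mid (a point): The second longest of four loose aluminium cigar tubes: a lying cylinder 152 mm long, 22 mm in diameter, about 43 g; which end is which does not matter. The point is its centre, half-way up; x runs along the tube. The rack carries each tube on two notched bars 8 mm thick, 33 mm either side of its middle line, leaving 58 mm free for fingers.
- tube_medium_mid (a point): The third longest of four loose aluminium cigar tubes: a lying cylinder 126 mm long, 22 mm in diameter, about 39 g; which end is which does not matter. The point is its centre, half-way up; x runs along the tube. The rack's board under the tubes is 8 mm thick; the tube centres start within 10 mm of the rack's middle line.
- tube_short_mid (a point): The shortest of four loose aluminium cigar tubes: a lying cylinder 100 mm long, 22 mm in diameter, about 35 g; which end is which does not matter. The point is its centre, half-way up; x runs along the tube. The neighbouring tubes leave 38 mm of free space beside it.
- cradle_xlong: The longest of four fixed light-wood cradles, for the 178 mm tube: 214 mm long, 42 mm wide, 198 mm between its end stops. Origin: centre of its underside; x along it, z up. A seated tube lies along x, its axis 34 mm above the origin. All four stand side by side, parallel, 60 mm apart, in any order, on the grey tray (8 mm thick).
- cradle_long: The second longest of four fixed light-wood cradles, for the 152 mm tube: 188 mm long, 42 mm wide, 172 mm between its end stops. Origin: centre of its underside; x along it, z up. A seated tube lies along x, its axis 34 mm above the origin. End stops: 40 mm high, 8 mm thick.
- cradle_medium: The third longest of four fixed light-wood cradles, for the 126 mm tube: 162 mm long, 42 mm wide, 146 mm between its end stops. Origin: centre of its underside; x along it, z up. A seated tube lies along x, its axis 34 mm above the origin. Each cradle has a base 6 mm thick and two V saddles 8 mm thick at x = +-33 mm: 58 mm free between them for fingers.
- cradle_short: The shortest of four fixed light-wood cradles, for the 100 mm tube: 136 mm long, 42 mm wide, 120 mm between its end stops. Origin: centre of its underside; x along it, z up. A seated tube lies along x, its axis 34 mm above the origin. The V saddles are 40 mm wide at the top, 37 mm above the origin, and centre the tube.
- gluepot: A loose blue jar with a white cap, 46 mm in diameter, 50 mm high, standing between rack and tray as a bystander. Origin: centre of its underside, z up.

How it is judged:
By the outcome, as a careful person would: the job done as asked, in the order asked, and still so for the second after the job is handed in, with the robot touching nothing.
It also fails if it takes over 128 s, if anything falls off the work surface, if the arm or the gripper's body presses on something with over 40 N, if the wrist force passes 120 N, or if a joint passes its speed limit or range.

## Working session

There is one attempt and no reset: what is moved stays moved. The work goes in short steps, Python scripts to look and compute and a shell command to move; the robot and the scene stay as the last step left them, time stands still between calls to the robot, and variables do not carry over. Pictures are saved under pics/ and viewed, about 12 in all and at most 16, crops included, and the job is handed in when it is done.

```bash
mkdir -p pics; python3 - <<'E'
from workcell import readout, viewer
import cv2
print(readout.get_obs())
for n in ("top","scene"):
    print(n,viewer.calibration(n))
    cv2.imwrite(f"pics/{n}1.png",viewer.camera(n)[:,:,::-1])
E
```

```text
{'clock': 0.0, 'joint_pos': array([-1.29001440e+00,  2.41419674e-01,  3.71753453e-03,  1.33521648e+00,
        4.09321426e-06,  1.57079572e+00]), 'joint_vel': array([ 5.92087287e-04, -1.47628207e-03,  3.37274185e-04, -2.25554777e-04,
        1.88082323e-03, -9.79167977e-05]), 'tau': array([ 1.31609809e-04, -3.72316039e+01,  2.52408546e+01,  1.68436352e-02,
       -5.80505201e-06,  7.69317751e-06]), 'eef_pos': array([ 0.13838661, -0.47983656,  0.24740704]), 'tool_rot': array([ 9.90160764e-01,  1.39930464e-01, -1.46459881e-04, -1.05099400e-03]), 'ft_force': array([-0.1141993 ,  0.48595887, -0.13297431]), 'ft_torque': array([0.01730806, 0.01587114, 0.01032937]), 'grip_width': 0.08501939134459388}
top {'fx': 536.8191515093014, 'fy': 536.8191515093014, 'cx': 330.17284571498993, 'cy': 242.87619601544307, 'eye': array([ 0.37493156, -0.01609771,  1.00296843]), 'rotation': array([ 0.71303819, -0.69462631,  0.06872299, -0.06593921])}
scene {'fx': 611.8148754389885, 'fy': 611.8148754389885, 'cx': 315.7671246779708, 'cy': 243.35727025032435, 'eye': array([1.04499627, 0.71710328, 0.72918173]), 'rotation': array([ 0.26408981,  0.85746675, -0.41930572, -0.13852815])}
```

View pics/top1.png

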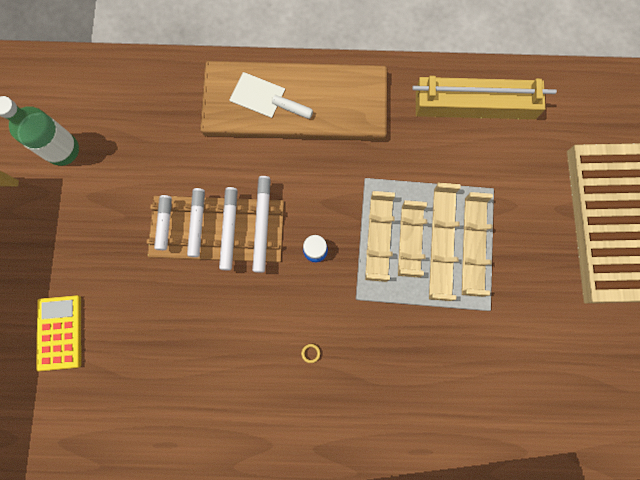

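View pics/scene1.png

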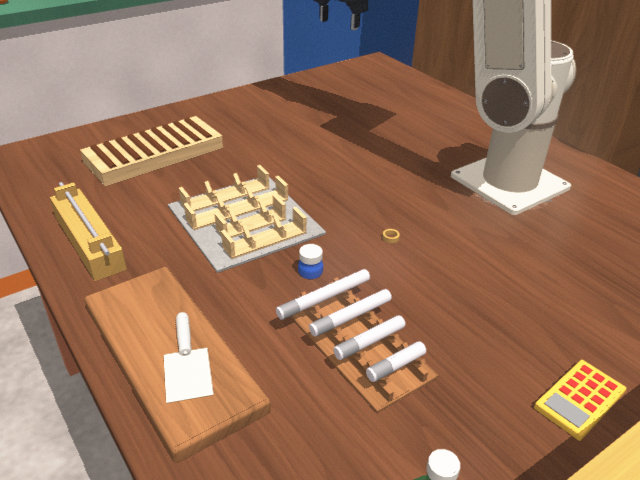

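Top view: the tubes from left to right are short (163,222), medium (197,222), long (229,228) and xlong (262,224). The cradles are medium (380), short (412), xlong (445) and long (478), and the glue pot is at (315,248). I'll enlarge both areas to get precise points.

```bash
python3 - <<'E'
import cv2
im=cv2.imread("pics/top1.png")
def crop(n,x0,y0,x1,y1,s):
    c=cv2.resize(im[y0:y1,x0:x1],None,fx=s,fy=s,interpolation=cv2.INTER_CUBIC)
    for x in range(-(-x0//10)*10,x1,10):
        cv2.line(c,((x-x0)*s,0),((x-x0)*s,6 if x%50 else 15),(0,0,255),1)
        if x%20==0: cv2.putText(c,str(x),((x-x0)*s-10,25),0,.35,(0,255,255),1)
    for y in range(-(-y0//10)*10,y1,10):
        cv2.line(c,(0,(y-y0)*s),(6,(y-y0)*s),(0,0,255),1); cv2.putText(c,str(y),(8,(y-y0)*s+4),0,.35,(0,255,255),1)
    cv2.imwrite(n,c)
crop("pics/tubes.png",143,170,293,280,5)
crop("pics/crad.png",353,174,501,314,4)
E
```

```text
(no output)
```

View pics/tubes.png

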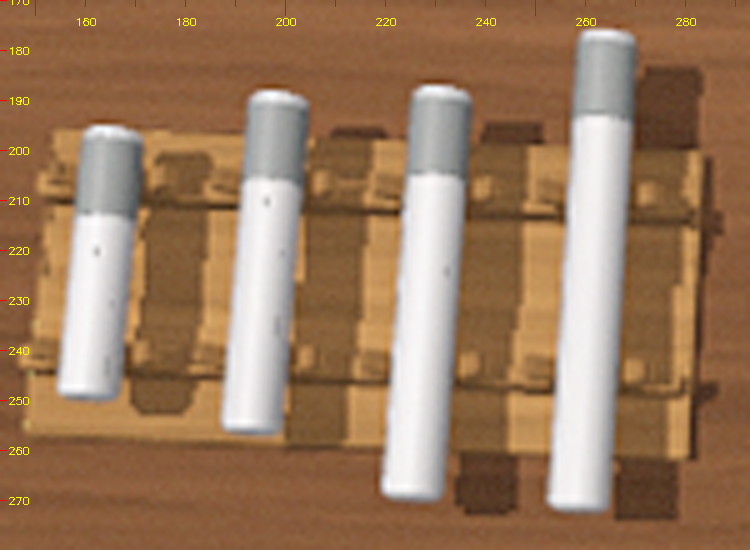

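View pics/crad.png

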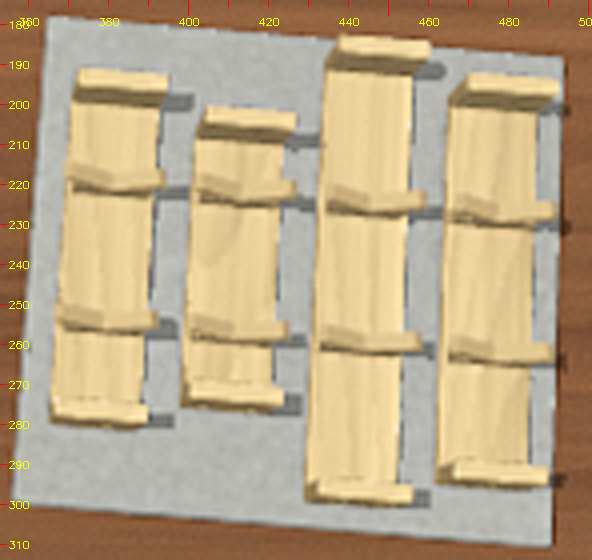

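Both crops are sharp enough to pick points. Tube ends in full-picture pixels: short (165.6,195)–(161,250), xlong (264,176)–(259,272). The cradle stop tops are also clear. Next I'll triangulate on known heights, check against the given sizes, and draw a model overlay.

```bash
cat > h.py <<'E'
import numpy as np, cv2
from scipy.spatial.transform import Rotation as R
from workcell import viewer
def cam(n):
    c=viewer.calibration(n); return c,R.from_quat(c["rotation"]).as_matrix()
def back(C,px,z):
    c,M=C; px=np.atleast_2d(np.array(px,float))
    d=np.c_[(px[:,0]-c["cx"])/c["fx"],(px[:,1]-c["cy"])/c["fy"],np.ones(len(px))]@M.T
    return c["eye"]+d*((z-c["eye"][2])/d[:,2])[:,None]
def proj(C,P):
    c,M=C; q=(np.atleast_2d(P)-c["eye"])@M
    return np.c_[q[:,0]/q[:,2]*c["fx"]+c["cx"],q[:,1]/q[:,2]*c["fy"]+c["cy"]]
E
python3 - <<'E'
from h import *
np.set_printoptions(precision=4,suppress=True)
C=cam("top"); print(C[1])
T=dict(xl=((606,30),(579,512),.178),lo=((441,86),(413,500),.152),me=((279,90),(252,433),.126),sh=((113,126),(89,400),.1))
for k,(a,b,L) in T.items():
    P=back(C,np.array([a,b])/5+[143,170],.044); d=P[0]-P[1]
    print(k,P.mean(0),"len",np.linalg.norm(d),L,"yaw",np.degrees(np.arctan2(d[1],d[0])))
K=dict(me=((80,70),(168,75),(58,400),(148,405),.162),sh=((208,105),(296,114),(187,380),(283,390),.136),
 xl=((340,35),(431,42),(312,478),(413,486),.214),lo=((467,72),(558,80),(452,460),(548,468),.188))
for k,v in K.items():
    P=back(C,np.array(v[:4])/4+[353,174],.048); u=P[:2].mean(0);l=P[2:].mean(0);d=u-l;n=np.linalg.norm(d)
    print(k,"mid",(u+l)/2-d/n*.004,"len",n,v[4]-.008,"yaw",np.degrees(np.arctan2(d[1],d[0])),"w",np.linalg.norm(P[0]-P[1]),np.linalg.norm(P[2]-P[3]))
print("pot cap",back(C,[315,243],.05),back(C,[315,258],.0))
E
```

```text
[[ 0.0255 -0.9815  0.1896]
 [-0.9997 -0.0263 -0.0014]
 [ 0.0064 -0.1895 -0.9819]]
xl [0.5931 0.109  0.044 ] len 0.1810450093521942 0.178 yaw -0.27542330009113464
lo [0.5829 0.169  0.044 ] len 0.154932861412168 0.152 yaw -0.2603787541679335
me [0.5927 0.2287 0.044 ] len 0.12888581675023048 0.126 yaw -0.21681624985959677
sh [0.5902 0.2888 0.044 ] len 0.10287995704661888 0.1 yaw -0.04723122452176026
me mid [ 0.5766 -0.11    0.048 ] len 0.15391973674764864 0.154 yaw -3.132302859994199 w 0.040676152361402644 0.040375926369747205
sh mid [ 0.5733 -0.1691  0.048 ] len 0.1284224117625606 0.128 yaw -3.68323088478599 w 0.04063906947115843 0.043248161853156206
xl mid [ 0.5701 -0.2285  0.048 ] len 0.20641989971032806 0.206 yaw -3.7951186477906957 w 0.04222779836300482 0.0450331957072882
lo mid [ 0.5667 -0.2885  0.048 ] len 0.1802057985290776 0.18 yaw -3.3663554259190707 w 0.04209240353672263 0.04287115956931422
pot cap [[0.558  0.0099 0.05  ]] [[0.5387 0.0104 0.    ]]
```

The measured lengths agree with the given sizes to within 3 mm, the pitch is 60 mm, and the yaws are consistent. Yaw is about -0.2° for the tubes and -3.3° for the cradles. Before moving off I'll test the sense of joint 6 and the opening at gripper value 0.

```bash
python3 -m crank '0 0 0 0 0 -0.12 0; 0 0 0 0 0 -0.12 0; 0 0 0 0 0 -0.12 0; 0 0 0 0 0 -0.12 0; 0 0 0 0 0 0 0; 0 0 0 0 0 0 0'; cat >> h.py <<'E'
from workcell import readout
def st():
    o=readout.get_obs(); M=R.from_quat(o["tool_rot"]).as_matrix()
    psi=np.arctan2(M[1,0],M[0,0])
    print("t %.2f"%o["clock"],"pos",o["eef_pos"].round(4),"psi %.2f"%np.degrees(psi),"tilt %.4f %.4f"%tuple(M[:2,2]),"w %.4f"%o["grip_width"],"F",o["ft_force"].round(1),"j",o["joint_pos"].round(2))
    return o,M
def go(x,y,z,yaw):
    "shift in tool axes as they now stand, and turn about tool z, to reach target"
    o,M=st(); s=M.T@(np.array([x,y,z])-o["eef_pos"])
    Rd=np.array([[np.cos(yaw),np.sin(yaw),0],[np.sin(yaw),-np.cos(yaw),0],[0,0,-1.]])
    r=R.from_matrix(M.T@Rd).as_rotvec(); print("shift",s.round(4),"turn",r.round(4))
E
python3 -c "from h import *;st()"
```

```text
clock: 0.6
eef_pos: [0.1378, -0.4779, 0.2443]
tool_rot: [0.925, 0.379, 0.001, -0.005]
ft_force: [0.3, -0.5, -0.3]
grip_width: 0.0426
t 0.60 pos [ 0.1378 -0.4779  0.2443] psi 44.59 tilt -0.0026 0.0090 w 0.0426 F [ 0.3 -0.5 -0.3] j [-1.29  0.24 -0.    1.34  0.    1.07]
```

```bash
python3 -m crank '0 0 0 0 0 -0.118 0; 0 0 0 0 0 -0.118 0; 0 0 0 0 0 -0.118 0; 0 0 0 0 0 -0.118 0; 0 0 0 0 0 -0.118 0; 0 0 0 0 0 -0.118 0; 0 0 0 0 0 -0.118 0; 0 0 0 0 0 -0.118 0; 0 0 0 0 0 -0.118 0; 0 0 0 0 0 -0.118 0; 0 0 0 0 0 -0.118 0; 0 0 0 0 0 -0.118 0; 0 0 0 0 0 -0.118 0; 0 0 0 0 0 -0.118 0; 0 0 0 0 0 -0.118 0; 0 0 0 0 0 -0.118 0; 0 0 0 0 0 -0.118 0; 0 0 0 0 0 -0.118 0; 0 0 0 0 0 -0.118 0; 0 0 0 0 0 0 0' >/dev/null;  python3 -c "from h import *;go(0.593,0.109,.22,np.pi)"
```

```text
t 2.27 pos [ 0.1369 -0.4747  0.2394] psi 176.03 tilt -0.0058 0.0200 w 0.0427 F [ 0.6 -0.1 -0.8] j [-1.29  0.25 -0.01  1.33 -0.   -1.22]
shift [-0.4147  0.6135  0.0284] turn [ 0.0198 -0.0065 -0.0694]
```

```bash
python3 -m crank '-0.021 0.031 0 0.001 0 -0.003 0; -0.021 0.031 0 0.001 0 -0.003 0; -0.021 0.031 0 0.001 0 -0.003 0; -0.021 0.031 0 0.001 0 -0.003 0; -0.021 0.031 0 0.001 0 -0.003 0; -0.021 0.031 0 0.001 0 -0.003 0; -0.021 0.031 0 0.001 0 -0.003 0; -0.021 0.031 0 0.001 0 -0.003 0; -0.021 0.031 0 0.001 0 -0.003 0; -0.021 0.031 0 0.001 0 -0.003 0; -0.021 0.031 0 0.001 0 -0.003 0; -0.021 0.031 0 0.001 0 -0.003 0; -0.021 0.031 0 0.001 0 -0.003 0; -0.021 0.031 0 0.001 0 -0.003 0; -0.021 0.031 0 0.001 0 -0.003 0; -0.021 0.031 0 0.001 0 -0.003 0; -0.021 0.031 0 0.001 0 -0.003 0; -0.021 0.031 0 0.001 0 -0.003 0;0 0 0 0 0 0 0' >/dev/null;  python3 -c "from h import *;go(0.593,0.109,.22,np.pi)"
```

```text
t 3.85 pos [0.5839 0.0681 0.2386] psi 172.61 tilt -0.0036 -0.0016 w 0.0428 F [ 0.1 -0.4  0.5] j [ 0.12  0.42  0.24  1.39 -0.    0.25]
shift [-0.0038  0.0418  0.0185] turn [-0.0018 -0.0035 -0.129 ]
```

```bash
python3 -m crank '-0.002 0.021 0.015 -0.001 -0.002 -0.065 0; -0.002 0.021 0.015 -0.001 -0.002 -0.065 0; 0 0 0.005 0 0 0 0; 0 0 0 0 0 0 0' >/dev/null;  python3 - <<'E'
from h import *
go(0.593,0.109,.12,np.pi)
C=cam("wrist"); im=viewer.camera("wrist")[:,:,::-1]
im=im.copy()
for y,x0,h in((.109,.593,.089),(.169,.5829,.076)):
    for s in(-1,1):
        for e in (-1,1): cv2.circle(im,tuple(int(v) for v in proj(C,[x0+s*h,y+e*.011,.042])[0]),3,(0,0,255),1)
cv2.imwrite("pics/w1.png",im)
E
```

```text
t 4.18 pos [0.5936 0.1131 0.2004] psi 179.53 tilt -0.0004 -0.0010 w 0.0424 F [-0.6  0.7 -0.2] j [ 0.19  0.47  0.21  1.31 -0.    0.2 ]
shift [ 0.0005 -0.004   0.0804] turn [-0.001  -0.0004 -0.0082]
```

View pics/w1.png

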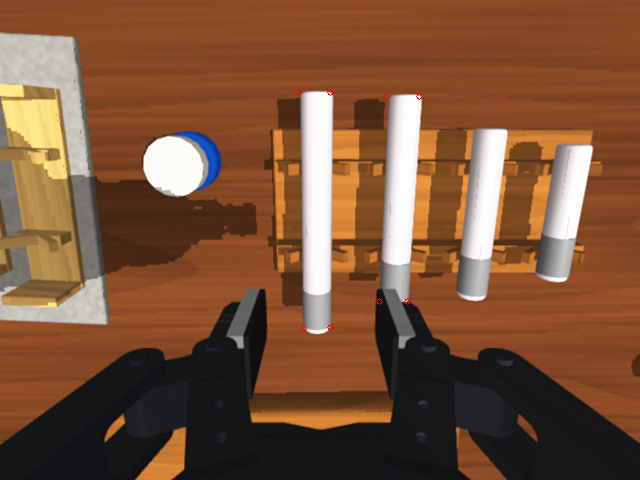

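The wrist picture shows the xlong tube from (317,91) to (317,332). The predicted marks fall within 3 px (about 2 mm), so its y is about 0.110. Descending.

```bash
python3 -m crank '0 -0.002 0.02 -0.001 0 -0.008 0; 0 -0.001 0.02 0 0 0 0; 0 0 0.02 0 0 0 0; 0 0 0.02 0 0 0 0; 0 0 0.02 0 0 0 0; 0 0 0.02 0 0 0 0; 0 0 0 0 0 0 0' >/dev/null;  python3 -c "from h import *;go(0.593,0.110,.040,np.pi)"
```

```text
t 4.82 pos [0.5968 0.1017 0.0858] psi 178.34 tilt 0.0125 0.0003 w 0.0428 F [-1.2 -1.1 -0.7] j [ 0.17  0.55  0.03  1.04 -0.    0.2 ]
shift [0.0046 0.0081 0.0457] turn [ 0.0005  0.0125 -0.0289]
```

```bash
python3 -m crank '0.002 0.004 0 0 0.006 -0.014 0; 0.002 0.004 0 0 0.006 -0.014 0; 0 0 0 0 0 0 0; 0 0 0 0 0 0 0' >/dev/null;  python3 -c "from h import *;go(0.593,0.110,.040,np.pi)"
```

```text
t 5.15 pos [0.5945 0.108  0.0908] psi 179.65 tilt 0.0041 0.0010 w 0.0430 F [ 0.1  0.4 -0.5] j [0.18 0.55 0.04 1.06 0.   0.19]
shift [0.0017 0.002  0.0508] turn [ 0.001   0.0041 -0.0061]
```

```bash
python3 -m crank '0.001 0.002 0.008 0 0.003 -0.004 0; 0.001 0.001 0.01 0 0.001 -0.003 0; 0.0005 0.001 0.01 0 0.001 -0.002 0; 0 0 0 0 0 0 0; 0 0 0 0 0 0 0' >/dev/null;  python3 -c "from h import *;go(0.593,0.110,.040,np.pi)"
```

```text
t 5.57 pos [0.5943 0.1134 0.0636] psi -179.77 tilt 0.0056 0.0022 w 0.0426 F [0.3 0.7 1.1] j [0.19 0.57 0.01 1.   0.   0.18]
shift [ 0.0014 -0.0034  0.0236] turn [0.0022 0.0056 0.004 ]
```

```bash
python3 -m crank '0.001 -0.002 0.007 0.001 0.004 0.002 0; 0.001 -0.001 0.008 0.001 0.003 0.001 0; 0 0 0.006 0 0.001 0 0; 0 0 0 0 0 0 0; 0 0 0 0 0 0 0' >/dev/null;  python3 -c "from h import *;go(0.593,0.110,.040,np.pi)"
```

```text
t 5.98 pos [0.5911 0.1099 0.039 ] psi -179.96 tilt -0.0060 -0.0006 w 0.0424 F [ 0.  -0.7 -0.5] j [ 0.18  0.6  -0.01  0.96  0.    0.18]
shift [-0.0019  0.0001 -0.001 ] turn [-0.0006 -0.006   0.0007]
```

In position. Closing.

```bash
python3 -m crank '0 0 0 0 0 0 1; 0 0 0 0 0 0 1; 0 0 0 0 0 0 1; 0 0 0 0 0 0 1; 0 0 0 0 0 0 1; 0 0 0 0 0 0 1; 0 0 0 0 0 0 1; 0 0 0 0 0 0 1' >/dev/null;  python3 -c "from h import *;st()"; python3 -m crank '0 0 -0.008 0 0 0 1; 0 0 -0.016 0 0 0 1; 0 0 -0.02 0 0 0 1; 0 0 -0.02 0 0 0 1; 0 0 -0.02 0 0 0 1; 0 0 -0.02 0 0 0 1; 0 0 0 0 0 0 1; 0 0 0 0 0 0 1' >/dev/null;  python3 -c "from h import *;go(0.570,-0.2285,.14,np.radians(176.6))"
```

```text
t 6.65 pos [0.5919 0.11   0.04  ] psi -179.97 tilt -0.0042 -0.0001 w 0.0201 F [-0.  -0.7 -0.1] j [ 0.18  0.6  -0.01  0.96  0.    0.18]
t 7.32 pos [0.591  0.1098 0.1506] psi -179.96 tilt -0.0069 -0.0007 w 0.0211 F [ 0.5  0.  -1.8] j [0.18 0.5  0.13 1.2  0.   0.18]
shift [ 0.0212 -0.3383  0.0109] turn [-0.0009 -0.0068  0.06  ]
```

```bash
python3 -m crank '0.001 -0.01 0 0 -0.002 0.004 1; 0.001 -0.02 0 0 -0.002 0.004 1; 0.001 -0.025 0 0 0 0.004 1; 0.001 -0.025 0 0 0 0.004 1; 0.001 -0.025 0 0 0 0.004 1; 0.001 -0.025 0 0 0 0.004 1; 0.001 -0.025 0 0 0 0.004 1; 0.001 -0.025 0 0 0 0.004 1; 0.001 -0.025 0 0 0 0.004 1; 0.001 -0.025 0 0 0 0.004 1; 0.001 -0.025 0 0 0 0.004 1; 0.001 -0.025 0 0 0 0.004 1; 0.001 -0.025 0 0 0 0.004 1; 0.001 -0.015 0 0 0 0.004 1; 0 -0.008 0 0 0 0 1; 0 0 0 0 0 0 1; 0 0 0 0 0 0 1' >/dev/null;  python3 -c "from h import *;go(0.570,-0.2285,.10,np.radians(176.6))"
```

```text
t 8.73 pos [ 0.5494 -0.2394  0.1297] psi 176.42 tilt -0.0373 0.0034 w 0.0202 F [-0.5  0.2  0.1] j [-0.41  0.53  0.12  1.2  -0.01 -0.34]
shift [-0.021   0.0121  0.029 ] turn [ 0.0011 -0.0374 -0.0032]
```

```bash
python3 -m crank '-0.007 0.004 0 0 -0.012 -0.001 1; -0.007 0.004 0 0 -0.012 -0.001 1; -0.007 0.004 0 0 -0.012 -0.001 1; 0 0 0 0 0 0 1; 0 0 0 0 0 0 1; 0 0 0 0 0 0 1' >/dev/null;  python3 - <<'E'
from h import *
go(0.570,-0.2285,.10,np.radians(176.6))
C=cam("wrist"); im=viewer.camera("wrist")[:,:,::-1].copy()
y=np.radians(-3.4);u=np.array([np.cos(y),np.sin(y)]);v=np.array([-u[1],u[0]])
for c,L in (((.5701,-.2285),.214),((.5733,-.1691),.136),((.5667,-.2885),.188)):
    for s in(-1,1):
        for e in (-1,1): cv2.circle(im,tuple(int(q) for q in proj(C,[*(np.array(c)+s*L/2*u+e*.021*v),.048])[0]),3,(0,0,255),1)
cv2.imwrite("pics/w2.png",im)
E
```

```text
t 9.23 pos [ 0.5741 -0.2216  0.1283] psi 177.05 tilt 0.0012 0.0032 w 0.0203 F [-0.1  0.2 -0.1] j [-0.37  0.54  0.13  1.16  0.   -0.32]
shift [ 0.0038 -0.0072  0.0283] turn [0.0033 0.0011 0.0079]
```

View pics/w2.png

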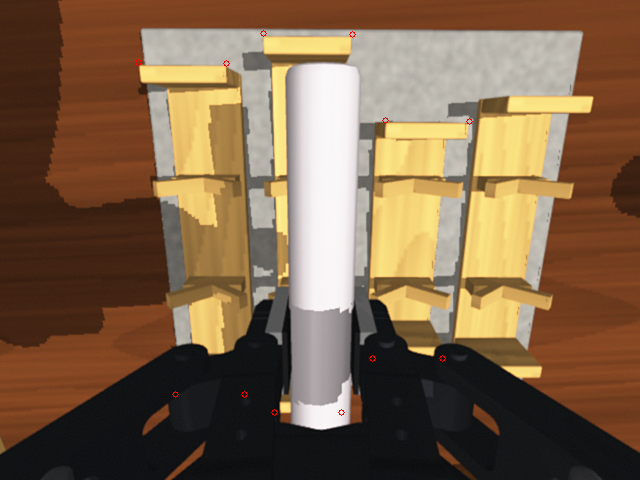

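The wrist picture shows the xlong tube held straight. The cradle stop marks lie within about 4 px of the drawn stops (about 2 mm). Lowering in steps.

```bash
python3 -m crank '0.002 -0.003 0.005 0.001 0.001 0.004 1; 0.001 -0.002 0.015 0.001 0.001 0.003 1; 0 0 0.015 0 0.001 0 1; 0 0 0 0 0 0 1; 0 0 0 0 0 0 1; 0 0 0 0 0 0 1' >/dev/null;  python3 -c "from h import *;go(0.570,-0.2285,.0415,np.radians(176.6))"
```

```text
t 9.78 pos [ 0.5704 -0.2274  0.0928] psi 176.60 tilt -0.0011 -0.0000 w 0.0205 F [ 0.2  0.9 -0.6] j [-0.38  0.57  0.08  1.08 -0.   -0.32]
shift [ 0.0002 -0.0012  0.0513] turn [-0.0001 -0.0011 -0.0001]
```

```bash
python3 -c "from h import *;go(0.570,-0.2285,.06,np.radians(176.6))"
```

```text
t 9.78 pos [ 0.5704 -0.2274  0.0928] psi 176.60 tilt -0.0011 -0.0000 w 0.0205 F [ 0.2  0.9 -0.6] j [-0.38  0.57  0.08  1.08 -0.   -0.32]
shift [ 0.0003 -0.0012  0.0328] turn [-0.0001 -0.0011 -0.0001]
```

Very close. Going down to about 0.055, then easing in.

```bash
python3 -m crank '0 -0.001 0.008 0 0 0 1; 0 0 0.012 0 0.001 0 1; 0 0 0.01 0 0.001 0 1; 0 0 0.006 0 0 0 1; 0 0 0 0 0 0 1; 0 0 0 0 0 0 1; 0 0 0 0 0 0 1' >/dev/null;  python3 -c "from h import *;go(0.570,-0.2285,.0405,np.radians(176.6))"
```

```text
t 10.37 pos [ 0.5708 -0.2292  0.0543] psi 176.56 tilt -0.0015 -0.0007 w 0.0204 F [-0.   0.1 -0.2] j [-0.38  0.61  0.04  1.   -0.   -0.32]
shift [0.0009 0.0007 0.0138] turn [-0.0008 -0.0014 -0.0007]
```

```bash
python3 -m crank '0 0 0.004 0 0 0 1; 0 0 0.004 0 0 0 1; 0 0 0.003 0 0 0 1; 0 0 0.001 0 0 0 1; 0 0 0.001 0 0 0 1; 0 0 0 0 0 0 1; 0 0 0 0 0 0 1' >/dev/null;  python3 -c "from h import *;go(0.570,-0.2285,.040,np.radians(176.6))"
```

```text
t 10.95 pos [ 0.5718 -0.2294  0.0412] psi 176.57 tilt 0.0007 -0.0016 w 0.0204 F [-0.7 -0.1 -0.9] j [-0.38  0.62  0.03  0.97 -0.   -0.32]
shift [0.0019 0.0008 0.0012] turn [-0.0015  0.0008 -0.0004]
```

```bash
python3 -m crank '0 0 0.001 0 0 0 1; 0 0 0.001 0 0 0 1; 0 0 0 0 0 0 1; 0 0 0 0 0 0 1' >/dev/null;  python3 -c "from h import *;go(0.570,-0.2285,.040,np.radians(176.6))"
```

```text
t 11.28 pos [ 0.5723 -0.2295  0.0399] psi 176.58 tilt 0.0021 -0.0019 w 0.0202 F [ 1.   0.4 -0.1] j [-0.38  0.62  0.02  0.97 -0.   -0.32]
shift [ 0.0024  0.0009 -0.0001] turn [-0.0018  0.0022 -0.0003]
```

```bash
python3 -m crank '0 0 0 0 0 0 0.2; 0 0 0 0 0 0 0; 0 0 0 0 0 0 0; 0 0 0 0 0 0 0; 0 0 0 0 0 0 0; 0 0 -0.005 0 0 0 0; 0 0 -0.012 0 0 0 0; 0 0 -0.02 0 0 0 0; 0 0 -0.02 0 0 0 0; 0 0 -0.02 0 0 0 0; 0 0 -0.015 0 0 0 0; 0 0 -0.005 0 0 0 0; 0 0 0 0 0 0 0; 0 0 0 0 0 0 0' >/dev/null;  python3 -c "
from h import *;go(0.583,0.170,.14,np.pi)
cv2.imwrite('pics/s2.png',viewer.camera('scene')[120:420,120:520,::-1].repeat(2,0).repeat(2,1))"
```

```text
t 12.45 pos [ 0.5713 -0.2292  0.142 ] psi 176.57 tilt 0.0006 -0.0016 w 0.0428 F [-0.9  0.3 -0.1] j [-0.38  0.53  0.15  1.19 -0.   -0.32]
shift [0.0122 0.3992 0.0014] turn [-0.0016  0.0006 -0.0599]
```

View pics/s2.png

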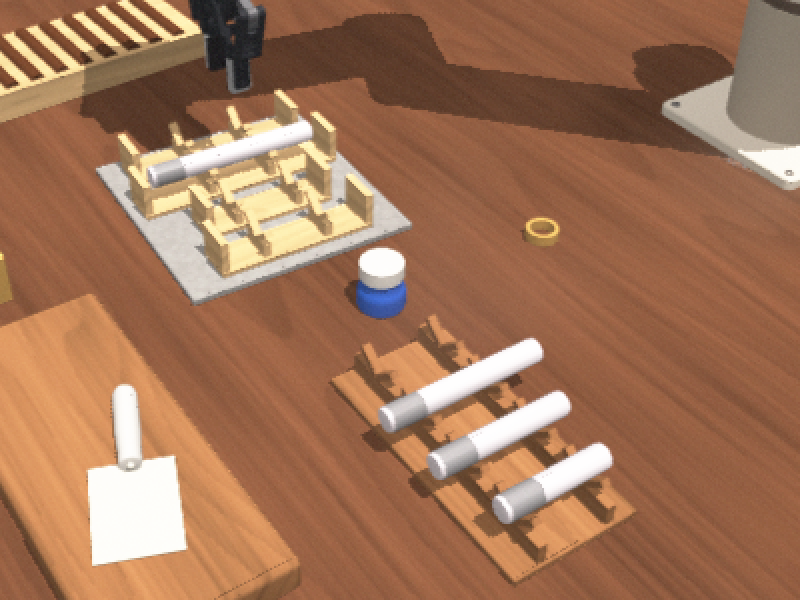

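The xlong tube lies in its cradle between the stops and the pot is untouched. Next, the long tube.

```bash
python3 -m crank '0 0.01 0 0 0 -0.003 0; 0 0.02 0 0 0 -0.004 0; 0 0.025 0 0 0 -0.004 0; 0 0.025 0 0 0 -0.004 0; 0 0.025 0 0 0 -0.004 0; 0 0.025 0 0 0 -0.004 0; 0 0.025 0 0 0 -0.004 0; 0 0.025 0 0 0 -0.004 0; 0 0.025 0 0 0 -0.004 0; 0 0.025 0 0 0 -0.004 0; 0 0.025 0 0 0 -0.004 0; 0 0.025 0 0 0 -0.004 0; 0 0.025 0 0 0 -0.004 0; 0 0.025 0 0 0 -0.004 0; 0 0.025 0 0 0 -0.004 0; 0 0.015 0 0 0 0 0; 0 0.008 0 0 0 0 0; 0 0 0 0 0 0 0; 0 0 0 0 0 0 0' >/dev/null;  python3 -c "from h import *;go(0.583,0.170,.10,np.pi)"
```

```text
t 14.08 pos [0.5629 0.1769 0.1158] psi -179.59 tilt -0.0459 0.0013 w 0.0428 F [ 0.6 -0.3 -0.5] j [0.3  0.53 0.09 1.17 0.01 0.29]
shift [-0.0207 -0.0071  0.0149] turn [ 0.0015 -0.0459  0.0072]
```

```bash
python3 -m crank '-0.006 -0.002 0 0.001 -0.014 0.002 0; -0.006 -0.002 0.002 0 -0.014 0.002 0; -0.006 -0.002 0.004 0 -0.014 0.002 0; 0 0 0 0 0 0 0; 0 0 0 0 0 0 0; 0 0 0 0 0 0 0' >/dev/null;  python3 -c "from h import *;go(0.583,0.170,.04,np.pi)"
```

```text
t 14.58 pos [0.5825 0.1648 0.1074] psi 179.62 tilt -0.0014 -0.0017 w 0.0431 F [ 0.3 -1.  -0. ] j [ 0.28  0.54  0.07  1.11 -0.    0.28]
shift [-0.0005  0.0053  0.0674] turn [-0.0017 -0.0014 -0.0067]
```

```bash
python3 -m crank '0 0.002 0.01 0 0 -0.003 0; 0 0.001 0.015 0 0 -0.002 0; 0 0 0.01 0 0.001 0 0; 0 0 0.003 0 0.001 0 0; 0 0 0 0 0 0 0; 0 0 0 0 0 0 0; 0 0 0 0 0 0 0' >/dev/null;  python3 -c "from h import *;go(0.583,0.170,.04,np.pi)"
```

```text
t 15.17 pos [0.5826 0.1671 0.0666] psi 179.84 tilt -0.0037 -0.0015 w 0.0425 F [-0.6 -1.1 -0.3] j [ 0.28  0.58  0.03  1.02 -0.    0.28]
shift [-0.0005  0.0029  0.0266] turn [-0.0015 -0.0037 -0.0028]
```

```bash
python3 -m crank '0 0.001 0.007 0 -0.001 -0.001 0; 0 0.001 0.009 0 -0.001 -0.001 0; 0 0.001 0.007 0 0 0 0; 0 0 0.002 0 0 0 0; 0 0 0 0 0 0 0; 0 0 0 0 0 0 0; 0 0 0 0 0 0 0' >/dev/null;  python3 -c "from h import *;go(0.583,0.170,.04,np.pi)"
```

```text
t 15.75 pos [0.5833 0.171  0.04  ] psi 180.00 tilt 0.0005 -0.0008 w 0.0427 F [-0.9 -0.5  0.3] j [ 0.29  0.61 -0.    0.96 -0.    0.29]
shift [ 0.0003 -0.001  -0.    ] turn [-0.0008  0.0005 -0.0001]
```

```bash
python3 -m crank '0 0 0 0 0 0 1; 0 0 0 0 0 0 1; 0 0 0 0 0 0 1; 0 0 0 0 0 0 1; 0 0 0 0 0 0 1; 0 0 0 0 0 0 1; 0 0 0 0 0 0 1; 0 0 0 0 0 0 1; 0 0 -0.008 0 0 0 1; 0 0 -0.016 0 0 0 1; 0 0 -0.02 0 0 0 1; 0 0 -0.02 0 0 0 1; 0 0 -0.02 0 0 0 1; 0 0 -0.02 0 0 0 1; 0 0 0 0 0 0 1; 0 0 0 0 0 0 1' >/dev/null;  python3 -c "from h import *;go(0.5667,-0.2885,.14,np.radians(176.6))"
```

```text
t 17.08 pos [0.5823 0.1707 0.1512] psi 180.00 tilt -0.0011 -0.0018 w 0.0200 F [ 0.4 -0.8 -1.1] j [ 0.29  0.51  0.14  1.21 -0.    0.29]
shift [ 0.0156 -0.4592  0.012 ] turn [-0.0018 -0.001   0.0593]
```

```bash
python3 -m crank '0 -0.01 0 0 0 0.003 1; -0.001 -0.02 -0.001 0 -0.002 0.003 1; -0.001 -0.025 -0.001 0 -0.002 0.003 1; -0.001 -0.025 -0.001 0 -0.002 0.003 1; -0.001 -0.025 -0.001 0 -0.002 0.003 1; -0.001 -0.025 -0.001 0 -0.002 0.003 1; -0.001 -0.025 -0.001 0 -0.002 0.003 1; -0.001 -0.025 -0.001 0 -0.002 0.003 1; -0.001 -0.025 -0.001 0 -0.002 0.003 1; -0.001 -0.025 -0.001 0 -0.002 0.003 1; -0.001 -0.025 -0.001 0 -0.002 0.003 1; -0.001 -0.025 -0.001 0 -0.002 0.003 1; -0.001 -0.025 -0.001 0 -0.002 0.003 1; -0.001 -0.025 -0.001 0 -0.002 0.003 1; -0.001 -0.025 -0.001 0 -0.002 0.003 1; -0.001 -0.025 -0.001 0 -0.002 0.003 1; -0.001 -0.025 -0.001 0 -0.002 0.003 1; 0 -0.013 0 0 0 0.003 1; 0 -0.006 0 0 0 0 1; 0 0 0 0 0 0 1' >/dev/null; python3 -m crank '0 0 0 0 0 0 1; 0 0 0 0 0 0 1' >/dev/null; python3 -c "from h import *;go(0.5667,-0.2885,.1,np.radians(176.6))"
```

```text
t 18.92 pos [ 0.565  -0.2806  0.1403] psi 176.51 tilt -0.0154 0.0039 w 0.0202 F [-0.7  0.4 -0.8] j [-0.46  0.57  0.22  1.23 -0.   -0.4 ]
shift [-0.0028 -0.0079  0.0402] turn [ 0.003  -0.0156 -0.0016]
```

```bash
python3 -m crank '-0.001 -0.002 0.01 0.001 -0.006 0 1; -0.001 -0.002 0.012 0.001 -0.005 0 1; 0 -0.001 0.012 0.001 -0.004 0 1; 0 0 0.003 0 0 0 1; 0 0 0 0 0 0 1; 0 0 0 0 0 0 1; 0 0 0 0 0 0 1' >/dev/null; python3 -c "from h import *;go(0.5667,-0.2885,.055,np.radians(176.6))"
```

```text
t 19.50 pos [ 0.5688 -0.2761  0.1038] psi 177.25 tilt 0.0006 0.0020 w 0.0203 F [ 0.3  0.3 -0.6] j [-0.45  0.59  0.15  1.13  0.   -0.4 ]
shift [ 0.0016 -0.0126  0.0488] turn [0.0021 0.0005 0.0114]
```

```bash
python3 -m crank '0.001 -0.004 0 0.001 0 0.004 1; 0 -0.004 0 0.001 0 0.004 1; 0 -0.003 0 0 0 0.002 1; 0 0 0 0 0 0 1; 0 0 0 0 0 0 1; 0 0 0 0 0 0 1' >/dev/null; python3 -c "from h import *;go(0.5667,-0.2885,.055,np.radians(176.6))"
```

```text
t 20.00 pos [ 0.569  -0.2888  0.107 ] psi 176.65 tilt 0.0052 -0.0026 w 0.0203 F [ 0.6 -1.1 -0.8] j [-0.47  0.59  0.17  1.14  0.   -0.41]
shift [0.0026 0.0003 0.052 ] turn [-0.0023  0.0054  0.0008]
```

```bash
python3 -m crank '0.001 0 0.008 -0.001 0.002 0 1; 0.001 0 0.012 -0.001 0.002 0 1; 0 0 0.012 0 0.001 0 1; 0 0 0.01 0 0.001 0 1; 0 0 0.005 0 0 0 1; 0 0 0 0 0 0 1; 0 0 0 0 0 0 1; 0 0 0 0 0 0 1' >/dev/null; python3 -c "from h import *;go(0.5667,-0.2885,.04,np.radians(176.6))"
```

```text
t 20.67 pos [ 0.5651 -0.2881  0.053 ] psi 176.63 tilt -0.0050 0.0021 w 0.0201 F [-0.4  0.7 -0.3] j [-0.47  0.64  0.11  1.04 -0.   -0.41]
shift [-0.0017 -0.0004  0.013 ] turn [ 0.0018 -0.0051  0.0004]
```

```bash
python3 -m crank '-0.001 0 0.004 0.001 -0.002 0 1; 0 0 0.004 0 -0.002 0 1; 0 0 0.003 0 0 0 1; 0 0 0.002 0 0 0 1; 0 0 0.001 0 0 0 1; 0 0 0 0 0 0 1; 0 0 0 0 0 0 1' >/dev/null; python3 -c "from h import *;go(0.5667,-0.2885,.04,np.radians(176.6))"
```

```text
t 21.25 pos [ 0.5682 -0.2886  0.0413] psi 176.66 tilt 0.0046 -0.0012 w 0.0203 F [-0.3  0.5 -1.1] j [-0.47  0.66  0.09  1.    0.   -0.41]
shift [ 0.0015 -0.      0.0013] turn [-0.0009  0.0046  0.001 ]
```

```bash
python3 -m crank '0 0 0.001 0 0.002 0 1; 0 0 0.001 0 0.001 0 1; 0 0 0 0 0 0 1; 0 0 0 0 0 0 1' >/dev/null; python3 -c "from h import *;st()"; python3 -m crank '0 0 0 0 0 0 0.2; 0 0 0 0 0 0 0; 0 0 0 0 0 0 0; 0 0 0 0 0 0 0; 0 0 0 0 0 0 0; 0 0 -0.005 0 0 0 0; 0 0 -0.012 0 0 0 0; 0 0 -0.02 0 0 0 0; 0 0 -0.02 0 0 0 0; 0 0 -0.02 0 0 0 0; 0 0 -0.015 0 0 0 0; 0 0 -0.005 0 0 0 0; 0 0 0 0 0 0 0; 0 0 0 0 0 0 0' >/dev/null;  python3 -c "from h import *;go(0.5927,0.230,.14,np.pi)"
```

```text
t 21.58 pos [ 0.5686 -0.2886  0.041 ] psi 176.67 tilt 0.0029 -0.0015 w 0.0204 F [-0.2 -0.1  0.1] j [-0.47  0.66  0.09  1.   -0.   -0.41]
t 22.75 pos [ 0.5685 -0.2889  0.1468] psi 176.64 tilt 0.0042 -0.0027 w 0.0426 F [-0.6  0.1 -0.1] j [-0.47  0.56  0.23  1.23 -0.   -0.41]
shift [0.0062 0.5194 0.0055] turn [-0.0026  0.0043 -0.0586]
```

```bash
python3 -m crank '0 0.01 0 0 0 -0.003 0; -0.001 0.02 -0.001 0 -0.003 -0.003 0; -0.001 0.028 -0.001 0 -0.003 -0.003 0; -0.001 0.028 -0.001 0 -0.003 -0.003 0; -0.001 0.028 -0.001 0 -0.003 -0.003 0; -0.001 0.028 -0.001 0 -0.003 -0.003 0; -0.001 0.028 -0.001 0 -0.003 -0.003 0; -0.001 0.028 -0.001 0 -0.003 -0.003 0; -0.001 0.028 -0.001 0 -0.003 -0.003 0; -0.001 0.028 -0.001 0 -0.003 -0.003 0; -0.001 0.028 -0.001 0 -0.003 -0.003 0; -0.001 0.028 -0.001 0 -0.003 -0.003 0; -0.001 0.028 -0.001 0 -0.003 -0.003 0; -0.001 0.028 -0.001 0 -0.003 -0.003 0; -0.001 0.028 -0.001 0 -0.003 -0.003 0; -0.001 0.028 -0.001 0 -0.003 -0.003 0; -0.001 0.028 -0.001 0 -0.003 -0.003 0; 0 0.018 0 0 0 -0.002 0; 0 0.006 0 0 0 0 0; 0 0 0 0 0 0 0' >/dev/null; python3 -m crank '0 0 0 0 0 0 0; 0 0 0 0 0 0 0; 0 0 0 0 0 0 0' >/dev/null; python3 -c "from h import *;go(0.5927,0.230,.1,np.pi)"
```

```text
t 24.67 pos [0.5762 0.2159 0.1334] psi -179.91 tilt 0.0016 -0.0029 w 0.0427 F [-0.1 -0.2  0.2] j [ 0.36  0.53  0.14  1.17 -0.    0.36]
shift [-0.0164  0.0142  0.0334] turn [-0.0029  0.0016  0.0015]
```

```bash
python3 -m crank '-0.005 0.004 0.008 -0.001 0 0 0; -0.005 0.004 0.01 -0.001 0 0 0; -0.005 0.004 0.008 0 0 0 0; 0 0 0 0 0 0 0; 0 0 0 0 0 0 0; 0 0 0 0 0 0 0' >/dev/null; python3 -c "from h import *;go(0.5927,0.230,.065,np.pi)"
```

```text
t 25.17 pos [0.5938 0.224  0.1034] psi 179.67 tilt 0.0002 -0.0019 w 0.0427 F [-1.3 -0.4  0.1] j [ 0.36  0.6   0.16  1.14 -0.    0.37]
shift [0.0011 0.006  0.0384] turn [-0.0019  0.0002 -0.0058]
```

```bash
python3 -m crank '0 0.003 0.008 -0.001 0 -0.002 0; 0 0.002 0.012 0 0 -0.002 0; 0 0.001 0.01 0 0 -0.001 0; 0 0 0.004 0 0 0 0; 0 0 0 0 0 0 0; 0 0 0 0 0 0 0; 0 0 0 0 0 0 0' >/dev/null; python3 -c "from h import *;go(0.5927,0.230,.04,np.pi)"
```

```text
t 25.75 pos [0.5927 0.2305 0.0649] psi -179.99 tilt -0.0018 -0.0015 w 0.0425 F [0.6 0.3 0.5] j [ 0.37  0.63  0.12  1.06 -0.    0.37]
shift [-0.     -0.0005  0.0249] turn [-0.0015 -0.0018  0.0002]
```

```bash
python3 -m crank '0 0 0.007 0 -0.001 0 0; 0 0 0.009 0 0 0 0; 0 0 0.007 0 0 0 0; 0 0 0.001 0 0 0 0; 0 0 0 0 0 0 0; 0 0 0 0 0 0 0; 0 0 0 0 0 0 0' >/dev/null; python3 -c "from h import *;go(0.5927,0.230,.04,np.pi)"
```

```text
t 26.33 pos [0.5932 0.2305 0.0391] psi 180.00 tilt 0.0008 -0.0011 w 0.0427 F [-0.5 -0.   0.1] j [ 0.37  0.66  0.09  1.   -0.    0.37]
shift [ 0.0005 -0.0005 -0.0009] turn [-0.0011  0.0008 -0.    ]
```

```bash
python3 -m crank '0 0 0 0 0 0 1; 0 0 0 0 0 0 1; 0 0 0 0 0 0 1; 0 0 0 0 0 0 1; 0 0 0 0 0 0 1; 0 0 0 0 0 0 1; 0 0 0 0 0 0 1; 0 0 0 0 0 0 1; 0 0 -0.008 0 0 0 1; 0 0 -0.016 0 0 0 1; 0 0 -0.02 0 0 0 1; 0 0 -0.02 0 0 0 1; 0 0 -0.02 0 0 0 1; 0 0 -0.02 0 0 0 1; 0 0 0 0 0 0 1; 0 0 0 0 0 0 1' >/dev/null;  python3 -c "from h import *;go(0.5766,-0.110,.14,np.radians(176.6))"
```

```text
t 27.67 pos [0.5925 0.2304 0.1507] psi -179.99 tilt -0.0000 -0.0016 w 0.0201 F [-0.9  0.1 -0.9] j [ 0.37  0.56  0.23  1.24 -0.    0.37]
shift [ 0.0159 -0.3404  0.0112] turn [-0.0016  0.      0.0595]
```

```bash
python3 -m crank '0 -0.01 0 0 0 0.004 1; -0.001 -0.02 -0.001 0 -0.002 0.004 1; -0.001 -0.025 -0.001 0 -0.002 0.004 1; -0.001 -0.025 -0.001 0 -0.002 0.004 1; -0.001 -0.025 -0.001 0 -0.002 0.004 1; -0.001 -0.025 -0.001 0 -0.002 0.004 1; -0.001 -0.025 -0.001 0 -0.002 0.004 1; -0.001 -0.025 -0.001 0 -0.002 0.004 1; -0.001 -0.025 -0.001 0 -0.002 0.004 1; -0.001 -0.025 -0.001 0 -0.002 0.004 1; -0.001 -0.025 -0.001 0 -0.002 0.004 1; -0.001 -0.025 -0.001 0 -0.002 0.004 1; -0.001 -0.025 -0.001 0 -0.002 0.004 1; 0 -0.012 0 0 0 0.004 1; 0 -0.006 0 0 0 0 1; 0 0 0 0 0 0 1; 0 0 0 0 0 0 1; 0 0 0 0 0 0 1; 0 0 0 0 0 0 1' >/dev/null; python3 -c "from h import *;go(0.5766,-0.110,.1,np.radians(176.6))"
```

```text
t 29.25 pos [ 0.5795 -0.1132  0.1428] psi 176.57 tilt -0.0116 -0.0036 w 0.0200 F [-0.5 -0.1 -0.5] j [-0.19  0.49  0.09  1.18 -0.01 -0.13]
shift [0.0026 0.0032 0.0428] turn [-0.0043 -0.0114 -0.0004]
```

```bash
python3 -m crank '0 0.001 0.01 -0.001 -0.004 0 1; 0 0.001 0.012 -0.001 -0.003 0 1; 0 0 0.012 0 -0.002 0 1; 0 0 0.006 0 0 0 1; 0 0 0 0 0 0 1; 0 0 0 0 0 0 1; 0 0 0 0 0 0 1; 0 0 0 0 0 0 1' >/dev/null; python3 -c "from h import *;go(0.5766,-0.110,.055,np.radians(176.6))"
```

```text
t 29.92 pos [ 0.582  -0.1028  0.1035] psi 177.32 tilt 0.0015 -0.0010 w 0.0204 F [-0.1  0.5 -0.6] j [-0.17  0.51  0.02  1.07 -0.   -0.13]
shift [ 0.0051 -0.0074  0.0485] turn [-0.0009  0.0016  0.0125]
```

```bash
python3 -m crank '0.002 -0.003 0 0 0 0.005 1; 0.002 -0.002 0 0 0 0.004 1; 0 -0.001 0 0 0 0.002 1; 0 0 0 0 0 0 1; 0 0 0 0 0 0 1; 0 0 0 0 0 0 1' >/dev/null; python3 -c "from h import *;go(0.5766,-0.110,.055,np.radians(176.6))"
```

```text
t 30.42 pos [ 0.5787 -0.11    0.1061] psi 176.57 tilt 0.0059 -0.0020 w 0.0202 F [ 0.5 -0.2 -1.2] j [-0.19  0.5   0.01  1.07 -0.   -0.13]
shift [ 0.0024 -0.      0.0511] turn [-0.0016  0.0061 -0.0006]
```

```bash
python3 -m crank '0.001 0 0.008 -0.001 0.002 0 1; 0.001 0 0.012 -0.001 0.002 0 1; 0 0 0.012 0 0.001 0 1; 0 0 0.01 0 0.001 0 1; 0 0 0.005 0 0 0 1; 0 0 0 0 0 0 1; 0 0 0 0 0 0 1; 0 0 0 0 0 0 1' >/dev/null; python3 -c "from h import *;go(0.5766,-0.11,.04,np.radians(176.6))"
```

```text
t 31.08 pos [ 0.5765 -0.11    0.055 ] psi 176.56 tilt -0.0008 0.0008 w 0.0204 F [-0.   0.4  0.2] j [-0.19  0.56 -0.05  0.97  0.   -0.13]
shift [-0.0001  0.      0.015 ] turn [ 0.0008 -0.0008 -0.0008]
```

```bash
python3 -m crank '0 0 0.004 0 0 0 1; 0 0 0.004 0 0 0 1; 0 0 0.003 0 0 0 1; 0 0 0.002 0 0 0 1; 0 0 0.002 0 0 0 1; 0 0 0.001 0 0 0 1; 0 0 0 0 0 0 1; 0 0 0 0 0 0 1' >/dev/null; python3 -c "from h import *;go(0.5766,-0.11,.0395,np.radians(176.6))"
```

```text
t 31.75 pos [ 0.5789 -0.1096  0.041 ] psi 176.59 tilt 0.0054 0.0012 w 0.0202 F [ 0.2 -0.7 -0.1] j [-0.19  0.57 -0.06  0.93  0.   -0.13]
shift [ 0.0023 -0.0005  0.0015] turn [ 0.0015  0.0054 -0.0001]
```

```bash
python3 -m crank '0 0 0.001 0.001 0.003 0 1; 0 0 0.001 0 0.001 0 1; 0 0 0.001 0 0 0 1; 0 0 0 0 0 0 1' >/dev/null; python3 -c "from h import *;st()"; python3 -m crank '0 0 0 0 0 0 0.2; 0 0 0 0 0 0 0; 0 0 0 0 0 0 0; 0 0 0 0 0 0 0; 0 0 0 0 0 0 0; 0 0 -0.005 0 0 0 0; 0 0 -0.012 0 0 0 0; 0 0 -0.02 0 0 0 0; 0 0 -0.02 0 0 0 0; 0 0 -0.02 0 0 0 0; 0 0 -0.015 0 0 0 0; 0 0 -0.005 0 0 0 0; 0 0 0 0 0 0 0; 0 0 0 0 0 0 0' >/dev/null;  python3 -c "from h import *;go(0.590,0.290,.14,np.pi)"
```

```text
t 32.08 pos [ 0.5794 -0.1088  0.0401] psi 176.64 tilt 0.0028 0.0018 w 0.0205 F [-0.4 -0.1 -0.7] j [-0.19  0.58 -0.06  0.93  0.   -0.13]
t 33.25 pos [ 0.5778 -0.1094  0.1399] psi 176.59 tilt -0.0020 0.0015 w 0.0427 F [ 0.1  0.4 -0.4] j [-0.19  0.48  0.06  1.16  0.   -0.13]
shift [0.0116 0.3994 0.0005] turn [ 0.0014 -0.002  -0.0596]
```

```bash
python3 -m crank '0 0.01 0 0 0 -0.004 0; -0.001 0.02 -0.001 0 -0.003 -0.004 0; -0.001 0.025 -0.001 0 -0.003 -0.004 0; -0.001 0.025 -0.001 0 -0.003 -0.004 0; -0.001 0.025 -0.001 0 -0.003 -0.004 0; -0.001 0.025 -0.001 0 -0.003 -0.004 0; -0.002 0.025 -0.001 0 -0.003 -0.004 0; -0.002 0.025 -0.001 0 -0.003 -0.004 0; -0.002 0.025 -0.001 0 -0.003 -0.004 0; -0.002 0.025 -0.001 0 -0.003 -0.004 0; -0.002 0.025 -0.001 0 -0.003 -0.004 0; -0.002 0.025 -0.001 0 -0.003 -0.004 0; -0.002 0.025 -0.001 0 -0.003 -0.004 0; -0.002 0.025 -0.001 0 -0.003 -0.004 0; -0.002 0.025 -0.001 0 -0.003 -0.004 0; 0 0.018 0 0 0 -0.002 0; 0 0.008 0 0 0 0 0; 0 0 0 0 0 0 0; 0 0 0 0 0 0 0; 0 0 0 0 0 0 0' >/dev/null; python3 -m crank '0 0 0 0 0 0 0; 0 0 0 0 0 0 0' >/dev/null; python3 -c "from h import *;go(0.590,0.290,.1,np.pi)"
```

```text
t 35.08 pos [0.592  0.2947 0.1231] psi -179.51 tilt -0.0084 -0.0082 w 0.0428 F [ 0.1 -0.4  0. ] j [ 0.46  0.64  0.29  1.24 -0.    0.45]
shift [ 0.0019 -0.0045  0.0231] turn [-0.0082 -0.0085  0.0086]
```

```bash
python3 -m crank '0.001 -0.001 0.006 -0.003 -0.003 0.003 0; 0 -0.001 0.008 -0.003 -0.003 0.002 0; 0 0 0.006 -0.001 -0.001 0.001 0; 0 0 0 0 0 0 0; 0 0 0 0 0 0 0; 0 0 0 0 0 0 0' >/dev/null; python3 -c "from h import *;go(0.590,0.290,.065,np.pi)"
```

```text
t 35.58 pos [0.5915 0.2879 0.1011] psi 179.76 tilt -0.0012 -0.0012 w 0.0429 F [ 0.3 -0.8 -0.2] j [ 0.45  0.64  0.24  1.17 -0.    0.46]
shift [0.0014 0.0022 0.0361] turn [-0.0012 -0.0012 -0.0041]
```

```bash
python3 -m crank '0 0.001 0.008 -0.001 0 -0.002 0; 0 0.001 0.012 0 0 -0.001 0; 0 0 0.01 0 0 0 0; 0 0 0.004 0 0 0 0; 0 0 0 0 0 0 0; 0 0 0 0 0 0 0; 0 0 0 0 0 0 0' >/dev/null; python3 -c "from h import *;go(0.590,0.290,.04,np.pi)"
```

```text
t 36.17 pos [0.5909 0.2904 0.0623] psi -180.00 tilt -0.0026 -0.0007 w 0.0432 F [-0.2  0.2 -0.1] j [0.46 0.68 0.19 1.09 0.   0.46]
shift [ 0.0008 -0.0004  0.0223] turn [-0.0007 -0.0026  0.    ]
```

```bash
python3 -m crank '0 0 0.006 0 -0.001 0 0; 0 0 0.008 0 0 0 0; 0 0 0.006 0 0 0 0; 0 0 0.001 0 0 0 0; 0 0 0 0 0 0 0; 0 0 0 0 0 0 0; 0 0 0 0 0 0 0' >/dev/null; python3 -c "from h import *;go(0.590,0.290,.04,np.pi)"
```

```text
t 36.75 pos [0.5914 0.2907 0.0397] psi -180.00 tilt -0.0002 -0.0001 w 0.0426 F [0.2 0.1 0.4] j [0.46 0.7  0.17 1.04 0.   0.46]
shift [ 0.0014 -0.0007 -0.0003] turn [-0.0001 -0.0002  0.    ]
```

```bash
python3 -m crank '0 0 0 0 0 0 1; 0 0 0 0 0 0 1; 0 0 0 0 0 0 1; 0 0 0 0 0 0 1; 0 0 0 0 0 0 1; 0 0 0 0 0 0 1; 0 0 0 0 0 0 1; 0 0 0 0 0 0 1; 0 0 -0.008 0 0 0 1; 0 0 -0.016 0 0 0 1; 0 0 -0.02 0 0 0 1; 0 0 -0.02 0 0 0 1; 0 0 -0.02 0 0 0 1; 0 0 -0.02 0 0 0 1; 0 0 0 0 0 0 1; 0 0 0 0 0 0 1' >/dev/null;  python3 -c "from h import *;go(0.5743,-0.1691,.14,np.radians(176.6))"
```

```text
t 38.08 pos [0.5906 0.2904 0.1509] psi -179.98 tilt -0.0015 -0.0010 w 0.0202 F [-0.1  0.5 -1. ] j [ 0.46  0.61  0.31  1.28 -0.    0.46]
shift [ 0.0164 -0.4595  0.0114] turn [-0.0011 -0.0014  0.0596]
```

```bash
python3 -m crank '0 -0.01 0 0 0 0.003 1; -0.001 -0.02 -0.001 0 -0.002 0.003 1; -0.001 -0.025 -0.001 0 -0.002 0.003 1; -0.001 -0.025 -0.001 0 -0.002 0.003 1; -0.001 -0.025 -0.001 0 -0.002 0.003 1; -0.001 -0.025 -0.001 0 -0.002 0.003 1; -0.001 -0.025 -0.001 0 -0.002 0.003 1; -0.001 -0.025 -0.001 0 -0.002 0.003 1; -0.001 -0.025 -0.001 0 -0.002 0.003 1; -0.001 -0.025 -0.001 0 -0.002 0.003 1; -0.001 -0.025 -0.001 0 -0.002 0.003 1; -0.001 -0.025 -0.001 0 -0.002 0.003 1; -0.001 -0.025 -0.001 0 -0.002 0.003 1; -0.001 -0.025 -0.001 0 -0.002 0.003 1; -0.001 -0.025 -0.001 0 -0.002 0.003 1; -0.001 -0.025 -0.001 0 -0.002 0.003 1; -0.001 -0.025 -0.001 0 -0.002 0.003 1; 0 -0.013 0 0 0 0.003 1; 0 -0.006 0 0 0 0 1; 0 0 0 0 0 0 1' >/dev/null; python3 -m crank '0 0 0 0 0 0 1; 0 0 0 0 0 0 1; 0 0 0 0 0 0 1' >/dev/null; python3 -c "from h import *;go(0.5745,-0.1691,.1,np.radians(176.6))"
```

```text
t 40.00 pos [ 0.5727 -0.1618  0.1418] psi 176.60 tilt -0.0157 -0.0042 w 0.0203 F [ 0.1 -0.2 -0.5] j [-0.27  0.5   0.1   1.19 -0.01 -0.21]
shift [-0.0028 -0.007   0.0418] turn [-0.0051 -0.0154  0.0001]
```

```bash
python3 -m crank '-0.001 -0.004 0.01 -0.001 -0.005 0 1; 0 -0.004 0.012 -0.001 -0.004 0.001 1; 0 -0.003 0.012 0 -0.002 0.001 1; 0 -0.002 0.004 0 0 0.001 1; 0 0 0 0 0 0 1; 0 0 0 0 0 0 1; 0 0 0 0 0 0 1; 0 0 0 0 0 0 1' >/dev/null; python3 -c "from h import *;go(0.5745,-0.1691,.055,np.radians(176.6))"
```

```text
t 40.67 pos [ 0.5757 -0.1666  0.1051] psi 177.21 tilt -0.0005 -0.0018 w 0.0210 F [ 0.5  0.5 -0. ] j [-0.28  0.53  0.05  1.09 -0.   -0.23]
shift [ 0.0011 -0.0025  0.0501] turn [-0.0018 -0.0004  0.0106]
```

```bash
python3 -m crank '0 -0.001 0 -0.001 0 0.005 1; 0 -0.001 0 0 0 0.003 1; 0 0 0.008 0 0.001 0 1; 0 0 0.01 0 0.001 0 1; 0 0 0.008 0 0 0 1; 0 0 0 0 0 0 1; 0 0 0 0 0 0 1; 0 0 0 0 0 0 1' >/dev/null; python3 -c "from h import *;go(0.5745,-0.1691,.055,np.radians(176.6))"
```

```text
t 41.33 pos [ 0.5763 -0.1687  0.0774] psi 176.71 tilt -0.0008 -0.0010 w 0.0199 F [-0.3 -0.4 -0.7] j [-0.28  0.56  0.02  1.03 -0.   -0.23]
shift [ 0.0018 -0.0004  0.0224] turn [-0.001  -0.0007  0.002 ]
```

```bash
python3 -m crank '0.001 0 0.006 -0.001 0 0.002 1; 0 0 0.01 0 0 0 1; 0 0 0.006 0 0 0 1; 0 0 0.001 0 0 0 1; 0 0 0 0 0 0 1; 0 0 0 0 0 0 1; 0 0 0 0 0 0 1; 0 0 0 0 0 0 1' >/dev/null; python3 -c "from h import *;go(0.5745,-0.1691,.04,np.radians(176.6))"
```

```text
t 42.00 pos [ 0.5751 -0.1687  0.0516] psi 176.58 tilt -0.0013 0.0003 w 0.0202 F [-0.3 -0.3 -1.1] j [-0.29  0.58 -0.01  0.98 -0.   -0.23]
shift [ 0.0005 -0.0004  0.0116] turn [ 0.0002 -0.0013 -0.0004]
```

```bash
python3 -m crank '0 0 0.003 0 0 0 1; 0 0 0.003 0 0 0 1; 0 0 0.003 0 0 0 1; 0 0 0.001 0 0 0 1; 0 0 0.001 0 0 0 1; 0 0 0.001 0 0 0 1; 0 0 0 0 0 0 1; 0 0 0 0 0 0 1' >/dev/null; python3 -c "from h import *;go(0.5745,-0.1691,.0397,np.radians(176.6))"
```

```text
t 42.67 pos [ 0.5763 -0.1688  0.0409] psi 176.60 tilt 0.0023 -0.0002 w 0.0201 F [0.2 0.4 0.3] j [-0.29  0.59 -0.02  0.95  0.   -0.23]
shift [ 0.0018 -0.0004  0.0012] turn [-0.0001  0.0023  0.    ]
```

```bash
python3 -m crank '0 0 0.001 0 0.001 0 1; 0 0 0.001 0 0 0 1; 0 0 0 0 0 0 1; 0 0 0 0 0 0 1' >/dev/null; python3 -c "from h import *;st()"; python3 -m crank '0 0 0 0 0 0 0.2; 0 0 0 0 0 0 0; 0 0 0 0 0 0 0; 0 0 0 0 0 0 0; 0 0 0 0 0 0 0; 0 0 -0.005 0 0 0 0; 0 0 -0.012 0 0 0 0; 0 0 -0.02 0 0 0 0; 0 0 -0.02 0 0 0 0; 0 0 -0.02 0 0 0 0; 0 0 -0.02 0 0 0 0; 0.02 0 -0.02 0 0 0 0; 0.03 0 -0.02 0 0 0 0; 0.03 0 -0.02 0 0 0 0; 0.03 0 -0.01 0 0 0 0; 0.03 0 0 0 0 0 0; 0.02 0 0 0 0 0 0; 0 0 0 0 0 0 0; 0 0 0 0 0 0 0; 0 0 0 0 0 0 0' >/dev/null;  python3 - <<'E'
from h import *
st()
a=viewer.camera("top")[150:330,280:520,::-1]; b=viewer.camera("scene")[140:340,140:400,::-1]
cv2.imwrite("pics/endtop.png",cv2.resize(a,None,fx=3.3,fy=3.3,interpolation=cv2.INTER_CUBIC))
cv2.imwrite("pics/endsc.png",cv2.resize(b,None,fx=3,fy=3,interpolation=cv2.INTER_CUBIC))
E
```

```text
t 43.00 pos [ 0.5767 -0.1687  0.0408] psi 176.63 tilt 0.0027 -0.0005 w 0.0201 F [-0.1 -0.2 -0.2] j [-0.28  0.59 -0.02  0.95  0.   -0.23]
t 44.67 pos [ 0.4113 -0.159   0.2185] psi 176.65 tilt 0.0073 -0.0034 w 0.0425 F [-0.2 -0.3  1. ] j [-0.37  0.13 -0.21  1.22 -0.   -0.31]
```

View pics/endtop.png

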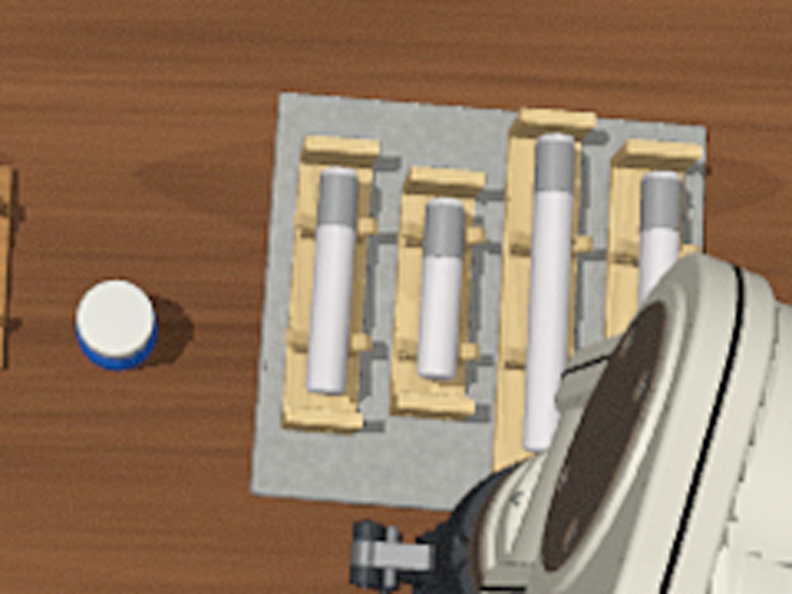

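View pics/endsc.png

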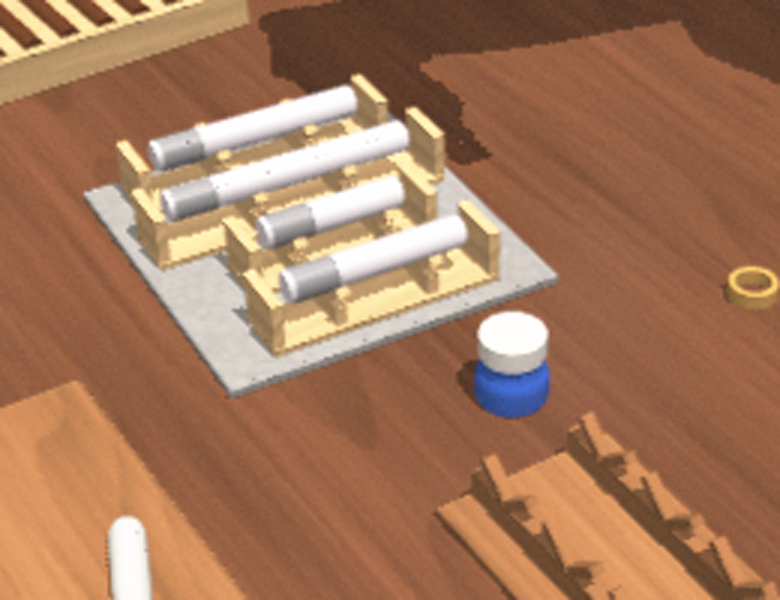

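All four tubes lie between their end stops. In the top crop their ends are at y 170–392, 200–378, 135–450 and 173 onward (the arm hides the lower end of the long one). The pot's cap is still at about (315,246) in full-picture pixels. Handing in.

```bash
python3 -c "
from h import *
from workcell import order
o,_=st(); print(abs(o['joint_vel']).max()); order.job_done()"
```

```text
t 44.77 pos [ 0.4119 -0.159   0.2182] psi 176.68 tilt 0.0070 -0.0033 w 0.0427 F [0.4 1.2 0.2] j [-0.37  0.14 -0.2   1.22 -0.   -0.31]
0.016202863585298065
the job is handed in; nothing more can be done
```

I moved the four tubes one at a time (xlong, long, medium, short), each into the cradle for its length. The job is handed in at 44.8 s of the 128 s allowed. I lowered each tube slowly to within about 1 mm of its seated height and let it go before fetching the next.

**Last checks:** The final scene picture shows all four tubes down between their end stops. The top picture agrees, except that the arm hid the lower ends of the long and xlong tubes and their stops. The glue pot is upright and, within picture accuracy, where it started. The gripper was open and clear of everything, with the arm practically still. Every wrist force I read stayed at or below about 2 N; I read it only between moves, not during them.

**What disagreed:** After the long sideways moves the arm ended up to about 20 mm from its target. I corrected this before lowering each time. No check failed.

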